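# Weigh in a ballast plate at the slot-car pit bench

### The job

Weigh in the brass ballast plate: first clear the orange disc off the weighing pan and set it down flat in the white tray, then lay the brass plate flat on the pan, wholly inside the white outline and lengthwise along it. With the plate lying there released, slide the red spring-return slide all the way to its far end and let it snap back to log the weight. Set both flat pieces down rather than dropping them, and leave the glue bottle, jar, tyre and model car where they stand.

Things in the scene. Friction and masses are not known exactly. Their poses are not given: they have to be found in the camera images.
- brass_plate: Loose flat brass plate, 52 (its x) x 32 (its y) x 5 (z) mm, about 70 g, lying flat on the purple mat at any yaw. Origin: centre of its underside. Pinch it across its 32 mm or its 52 mm, whichever the things around it leave room for.
- orange_disc: Loose flat orange nylon disc, diameter 46 mm, 6 mm thick, about 20 g, lying at the start on the weighing pan. Origin: centre of its underside.
- station: Fixed grey weighing station, 130 (its x) x 220 (its y) x 20 mm high, place and yaw vary. Origin: centre of its underside on the table. The flat pan is on its +y half, the red slide near its -y end, a small blank display (3 mm high at most) on its +x edge beside the pan.
- pan (a point): Centre of the weighing pan's flat top, with the station's axes. The pan is a dark flat rimless platform 68 (x) x 84 (y) mm, its top 28 mm above the table and 8 mm above the station's housing; it does not move. The painted white outline on it measures 48 (x) x 68 (y) mm inside: the brass plate's 52 mm side goes along the pan's y, either way round, either face up.
- slide_top (a point): Centre of the top of the red slide grip, with the station's axes (the point moves with the grip). The grip is an upright block 22 (x) x 16 (y) x 30 (z) mm; its top is 51.5 mm above the table, the housing below it 20 mm. Its sides are free all round; it runs along the station's x, 108 mm from the pan's centre line.
- slide (a joint): Travel of the red slide in m: 0 = at home (towards the station's -x, near edge), 0.045 = far end stop (towards the station's +x). The spring pushes it home with about 4 N at the start and 10 N at the end; it snaps back by itself when let go.
- tray: Fixed open white tray, 120 (its x) x 140 (its y) x 14 mm high, walls 4 mm, inner floor about 4 mm above the table. Origin: centre of its underside. Stands on one side of the station, the mat on the other; sides swap.
- mat: Fixed purple mat, 212 x 212 x 3 mm; its top is 3 mm above the table. Origin: centre of its underside. The brass plate, glue bottle, jar and tyre stand on it.
- glue_bottle: Bystander: white glue bottle with yellow cap standing on the mat, diameter 34 mm, 95 mm tall. Origin: centre of its underside. Not to be moved.
- jar: Bystander: low amber jar with blue lid standing on the mat, diameter 40 mm, 42 mm tall. Origin: centre of its underside. Not to be moved.
- tyre: Bystander: black foam tyre lying flat on the mat, diameter 42 mm, 34 mm tall. Origin: centre of its underside. Not to be moved.
- model_car: Bystander: white model car, 170 (its x) x 72 (y) x 42 (z) mm, on the table beyond the station. Origin: under its middle at table height. Not to be moved.

How it is judged:
By the outcome, as a careful person would: the job done as asked, in the order asked, and still so for the second after the job is handed in, with the robot touching nothing.
It also fails if it takes over 64 s, if anything falls off the work surface, if the arm or the gripper's body presses on something with over 40 N, if the wrist force passes 120 N, or if a joint passes its speed limit or range.

### The arm

A 6-joint arm with a two-finger parallel gripper is mounted at the origin on the work surface. World frame = base frame: x ahead of the robot, y to its left, z up, the work surface at z = 0. Lengths are in m, angles in rad, forces in N, time in s.
With the tool pointing down it reaches from about 0.325 to 0.9 m from the base axis. Payload 6.1 kg.
Tool frame: the origin (TCP) lies midway between the tips of the shut fingers; the grasp point (between the pads) lies 19 mm behind it; z points along the fingers, x is the direction in which the jaws open and shut, and the axes are right-handed (so a half turn about z gives the same grasp; the last joint's range is limited). The gripper opens to 85 mm and grips with 20 to 120 N. Pads are 22 mm wide; open, the fingers measure 114 mm over their backs; the gripper's body (76 mm by 85 mm) begins 54 mm behind the grasp point. The pads swing forward as they close: fully open they stand 13 mm farther back than shut.
Start: joints at [-1.345, 0.22, 1.526, -0, 1.395, -0.126], TCP at [0.215, -0.587, 0.231] pointing down, gripper open.
Joint ranges: [-2.98, 2.98], [-0.91, 2.08], [0.09, 2.57], [-1.24, 4.39], [0.2, 2.65], [-2.68, 2.68]. Speed limits (rad/s): [2.57, 2.57, 3.01, 3.14, 3.14, 3.14].

### API

Orientations are given as a 3x3 rotation matrix whose columns are the frame's x, y, z axes.
In Python, from rig import monitor, eyes, ticket gives the robot as it stands. The module is installed in compiled form; this text tells all that it offers.
- The arm moves only by the tool step_arm, never from a script. Its argument "series" is a list of rows, each a list of 3 entries, a list of its own where there are three numbers: the closure in counts, from 0 (fully open) to 255 (shut), then the shift along the tool's x, y, z in units of 30 mm (1.0 is 30 mm), then the turn about the tool's z in units of 6 degrees (1.0 is 6 degrees). A call has 1 to 10 rows; each row shifts and turns the pose as measured when the row begins, along the tool's axes as they then stand; what a row does not reach is not made up. A row lasts 1/10 s, in which the tool goes at most 50 mm and 8.59 degrees, less where a joint would pass 70% of its speed; a pose out of reach is approached as far as the arm can. A call is refused whole if a number of a shift passes 1 or a number of a turn 1, either way. A call with a gripper value outside its range is refused whole. The fingers move at their own pace and stop on an object; "force" is the grip in N (left out, the last holds). Time passes only in rows, so rows that do not move let the fingers close. It gives the time, the measured TCP pose, the force and the opening at its end, in the units of the state.
- monitor.read_state(): the state, without advancing time (a new reading comes with each control period).
- eyes.read_camera(name): name is "scene" or "top"; returns a dict with "pixels" (384x512x3 uint8, blue, green, red), "fx", "fy", "cx", "cy" (pixels), "k1" (the pictures are not rectified: a ray, as slopes to the right and down, at radius r is drawn at 1 + k1 r^2 times it, then the intrinsics apply), "R" (3x3) and "t" (3): a world point X has camera coordinates R X + t. Camera axes: x right, y down, z forward; pixel columns grow to the right and rows downward; lengths in m; the calibration is good to about 2 mm. A picture is of the moment at which its call begins. There is no depth.
- ticket.sign_off(): hands the job in, once; it reports no verdict.
The state is a dict: "time_s": time; "joint_pos": joint angles; "qvel": joint speeds; "joint_efforts": joint torques, N m; "tool_pos": TCP position; "tool_rot": TCP orientation; "force": force on the tool from outside, world axes, zero at the start; "torque": the same for the moment, N m; "finger_gap": opening from 0.0 (shut) to 1.0 (fully open).
Only numpy, scipy, OpenCV 4.12 (cv2) and the standard library are available. Lean on these libraries where they do the work, as an engineer would, in place of code of your own. Each camera call takes 0.05 s, during which the arm holds its last target.

## Working session

There is one attempt and no reset: what is moved stays moved. The work goes in short steps, Python scripts to look and compute and a tool call to move; the robot and the scene stay as the last step left them, time stands still between calls to the robot, and variables do not carry over. Pictures are saved under pics/ and viewed, and the job is handed in when it is done.

Besides the shell and the picture viewer there is one more tool, called after "Emit:" by a JSON object that holds its "name" and its "arguments", one argument or row to a line. step_arm: Moves the arm, as the interface text tells. Its arguments: {"type":"object","properties":{"series":{"type":"array","items":{"type":"array"}},"force":{"type":"number"}},"required":["series"]}

```bash
mkdir -p pics
python3 - <<'E'
from rig import monitor, eyes
import cv2,pickle
s=monitor.read_state();print(s)
for n in("scene","top"):
    c=eyes.read_camera(n);cv2.imwrite(f"pics/{n}0.png",c["pixels"]);pickle.dump(c,open(f"{n}0.pkl","wb"))
    print(n,{k:c[k] for k in c if k!="pixels"})
E
```

```text
{'time_s': 0.0, 'joint_pos': array([-1.34509433e+00,  2.21191851e-01,  1.52765140e+00,  1.94818627e-05,
        1.39468360e+00, -1.26099618e-01]), 'qvel': array([ 0.00071312,  0.0017285 , -0.00078019,  0.0011828 ,  0.00147532,
        0.00035983]), 'joint_efforts': array([ 8.77878792e-04, -4.96896780e+01, -3.89393985e+01, -1.36811077e-04,
        1.10323465e-02,  6.10035030e-06]), 'tool_pos': array([ 0.21523253, -0.58611588,  0.23019915]), 'tool_rot': array([[ 3.44586023e-01, -9.38754655e-01, -4.14161441e-04],
       [-9.38752790e-01, -3.44586172e-01,  1.88943442e-03],
       [-1.91642966e-03, -2.62277483e-04, -9.99998129e-01]]), 'force': array([ 0.55475669,  0.44659964, -0.22807126]), 'torque': array([ 0.03234932,  0.00420569, -0.05185703]), 'finger_gap': 1.0011984094254145}
scene {'fx': 357.4028912999935, 'fy': 357.4028912999935, 'cx': 256.3600248592278, 'cy': 192.70618224610976, 'k1': -0.010876524444735972, 'R': array([[-0.15961582,  0.98717635, -0.00237645],
       [ 0.65304001,  0.10378364, -0.75017845],
       [-0.74031178, -0.12129227, -0.66123116]]), 't': array([ 0.07020865, -0.31647935,  1.60413161])}
top {'fx': 369.92754161097224, 'fy': 369.92754161097224, 'cx': 257.1867681247926, 'cy': 187.37779281239523, 'k1': 0.010037696113641905, 'R': array([[-0.01996778, -0.99963597,  0.01814402],
       [-0.9820675 ,  0.01620759, -0.18783169],
       [ 0.18746925, -0.02156924, -0.98203363]]), 't': array([0.01654225, 0.55909591, 0.90991261])}
```

View pics/scene0.png

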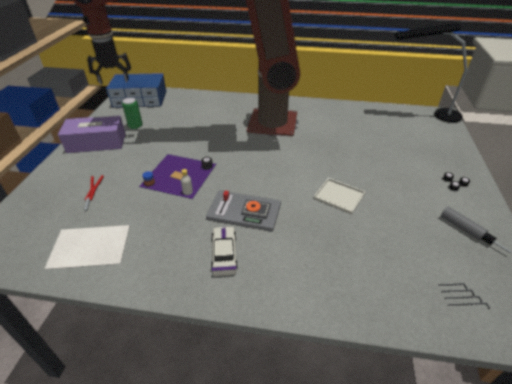

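View pics/top0.png

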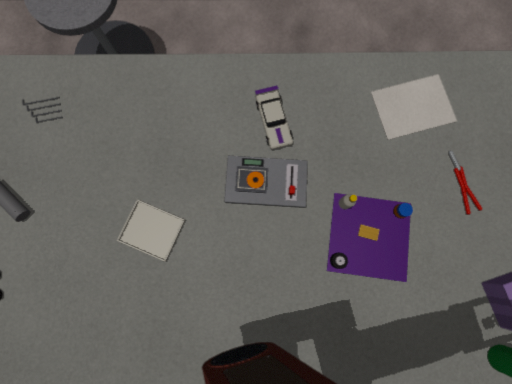

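The top view shows everything: disc about (256,180), station (267,181), tray (152,231), mat (370,237), plate (369,232) and slide (292,190). I'll zoom in next.

```bash
cat > h.py <<'E'
import numpy as np,cv2,pickle
def K(c): return np.array([[c["fx"],0,c["cx"]],[0,c["fy"],c["cy"]],[0,0,1.]])
def proj(c,X):
    X=np.atleast_2d(X).astype(float)
    return cv2.projectPoints(X,cv2.Rodrigues(c["R"])[0],np.array(c["t"]),K(c),np.array([c["k1"],0,0,0]))[0].reshape(-1,2)
def unproj(c,uv,z):
    p=cv2.undistortPoints(np.array(uv,float).reshape(-1,1,2),K(c),np.array([c["k1"],0,0,0])).reshape(-1,2)
    d=np.c_[p,np.ones(len(p))]@c["R"]; o=-c["R"].T@c["t"]
    return o+d*((z-o[2])/d[:,2])[:,None]
def crop(c,u0,v0,w,h,s,fn):
    cv2.imwrite(fn,cv2.resize(c["pixels"][v0:v0+h,u0:u0+w],None,fx=s,fy=s,interpolation=cv2.INTER_CUBIC))
E
python3 - <<'E'
from h import *
t=pickle.load(open("top0.pkl","rb"));s=pickle.load(open("scene0.pkl","rb"))
crop(t,215,145,100,70,8,"pics/a1.png")
crop(t,320,185,100,100,6,"pics/a2.png")
crop(s,130,145,160,90,5,"pics/a3.png")
E
```

```text
(no output)
```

View pics/a1.png

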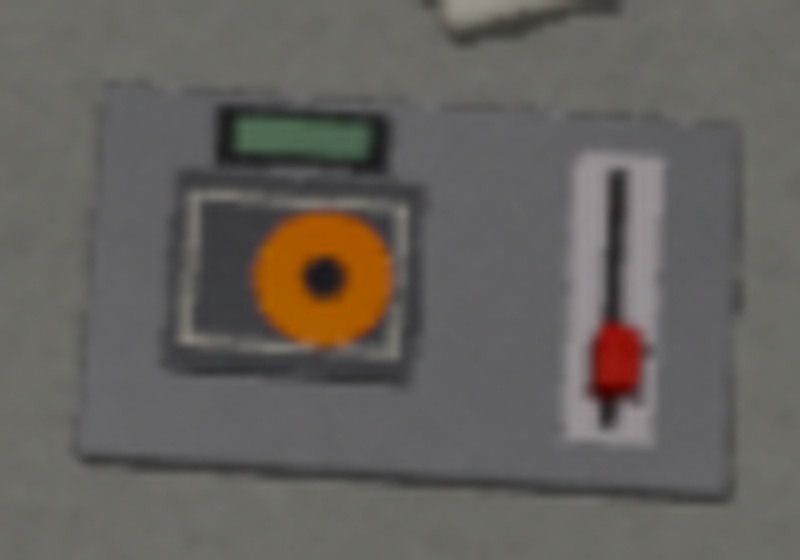

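View pics/a2.png

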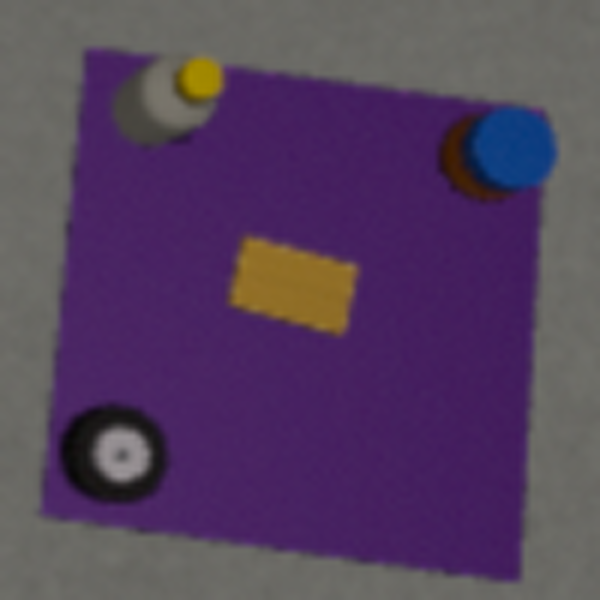

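View pics/a3.png

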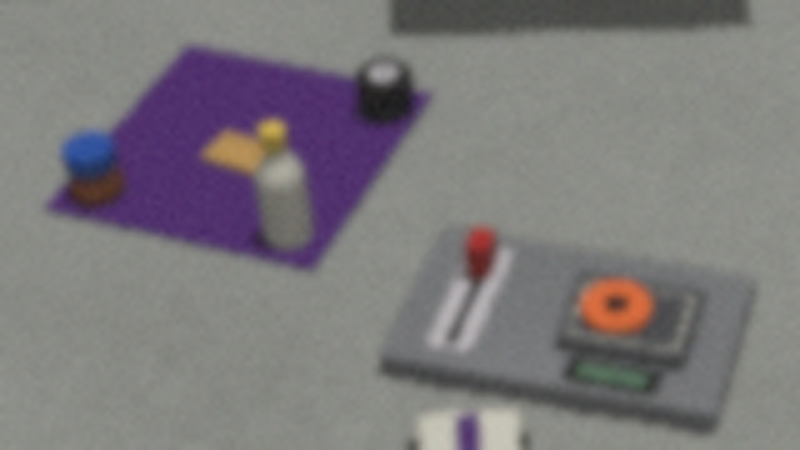

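```bash
cat > fit.py <<'E'
from h import *
t=pickle.load(open("top0.pkl","rb"));s=pickle.load(open("scene0.pkl","rb"))
def px(P,u0,v0,k): return np.array([u0,v0])+(np.array(P,float)+.5)/k-.5
from scipy.optimize import least_squares
def rect(obs,half,c,z):
    W=unproj(c,obs,z)[:,:2]
    return W
def fit(W,M):  # rigid 2d
    f=lambda p:((M@np.array([[np.cos(p[2]),np.sin(p[2])],[-np.sin(p[2]),np.cos(p[2])]])+p[:2])-W).ravel()
    best=min((least_squares(f,[*W.mean(0),a]) for a in np.arange(-3,3.2,.7)),key=lambda r:r.cost)
    return best.x, f(best.x).reshape(-1,2)
print("cams",-t["R"].T@t["t"],-s["R"].T@s["t"])
# station +x = toward display (up in top img), +y = toward pan (left)
hs=lambda a,b:np.array([[a,b],[a,-b],[-a,-b],[-a,b]])  # TL,TR,BR,BL in img
for nm,P,o,M,z in [
 ("station",[(103,85),(740,125),(730,490),(82,455)],(215,145,8),hs(.065,.11),.020),
 ("pan",[(181,171),(424,188),(407,382),(166,370)],(215,145,8),hs(.034,.042),.028),
 ("outline_out?",[(188,189),(409,203),(398,360),(176,343)],(215,145,8),hs(.026,.036),.028),
 ("tray",None,None,hs(.06,.07),.014),
 ("mat",[(86,48),(546,108),(520,580),(42,515)],(320,185,6),hs(.106,.106),.003),
 ("plate",[(244,236),(357,264),(343,334),(230,306)],(320,185,6),hs(.016,.026),.008)]:
    if P is None: continue
    W=rect(px(P,*o),0,t,z); p,r=fit(W,M); print(nm,p.round(4),"deg",np.degrees(p[2]).round(1),(r*1000).round(1).tolist())
d=unproj(t,px([(323,279)],215,145,8),.034);print("disc top",d)
d=unproj(t,px([(617,357)],215,145,8),.04);print("slide mid",d)
for n,U,z in (("glue cap",(201,78),.098),("jar lid",(514,148),.045),("tyre",(124,455),.037)):print(n,unproj(t,px([U],320,185,6),z))
d=unproj(s,px([(617,304)],130,145,5),.034);print("disc scene",d)
d=unproj(s,px([(203,153),(229,130),(618,302),(263,174)],130,145,5),.008);print("plate scene",d)
d=unproj(s,px([(582,273),(704,291),(686,363),(560,341)],130,145,5),.028);print("pan scene",d)
crop(t,105,190,90,80,7,"pics/b1.png")
crop(s,300,165,80,60,8,"pics/b2.png")
E
python3 fit.py
```

```text
cams [0.3788196  0.02710075 0.99828057] [1.40543762 0.15810583 0.82345267]
station [ 0.5844 -0.0195 -0.0732] deg -4.2 [[0.8, 0.3], [2.1, -1.5], [-1.7, -1.0], [-1.2, 2.2]]
pan [ 0.5866  0.0209 -0.085 ] deg -4.9 [[0.2, 1.3], [0.3, -0.6], [-1.1, -2.1], [0.6, 1.4]]
outline_out? [ 0.5879  0.0215 -0.088 ] deg -5.0 [[-0.6, -1.2], [-0.9, 1.4], [1.1, 1.0], [0.4, -1.2]]
mat [ 0.4313 -0.2931 -0.1514] deg -8.7 [[1.2, 0.5], [0.5, -0.5], [-1.0, -0.7], [-0.7, 0.7]]
plate [ 0.4412 -0.2901 -0.2654] deg -15.2 [[0.1, 0.3], [-0.1, -0.1], [-0.2, -0.5], [0.2, 0.2]]
disc top [[0.58453885 0.01148567 0.034     ]]
slide mid [[ 0.55538866 -0.08492419  0.04      ]]
glue cap [[ 0.52105008 -0.22954011  0.098     ]]
jar lid [[ 0.49632226 -0.379075    0.045     ]]
tyre [[ 0.36865086 -0.20268306  0.037     ]]
disc scene [[0.58412034 0.01247701 0.034     ]]
plate scene [[ 0.4463053  -0.31833575  0.008     ]
 [ 0.41702772 -0.30847751  0.008     ]
 [ 0.55506216  0.00801513  0.008     ]
 [ 0.46278785 -0.26726963  0.008     ]]
pan scene [[ 0.55219186 -0.01638422  0.028     ]
 [ 0.55680792  0.0653564   0.028     ]
 [ 0.62393416  0.06285734  0.028     ]
 [ 0.61712046 -0.01858923  0.028     ]]
```

```bash
sleep 0.1
```

```text
(no output)
```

View pics/b1.png

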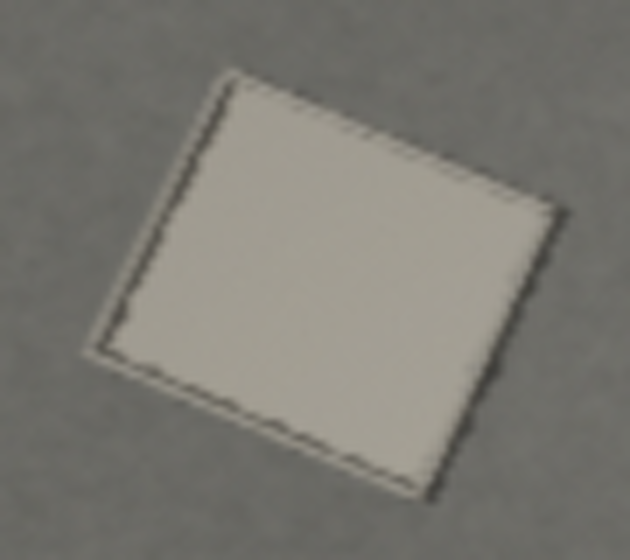

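```bash
cat >> fit.py <<'E'
print('---')
P=[(230,67),(555,205),(425,495),(86,350)]
W=unproj(t,px(P,105,190,7),.014)[:,:2]
for M in (hs(.06,.07),hs(.07,.06)): print("tray",*fit(W,M))
g=[(150,105)];print("glue base",unproj(t,px(g,320,185,6),.003+.02))
th=-.08;R=np.array([[np.cos(th),-np.sin(th)],[np.sin(th),np.cos(th)]])
pan=np.array([.5872,.0215])
def pl(c,fn,u0,v0,w,h,k):
    im=cv2.resize(c["pixels"][v0:v0+h,u0:u0+w],None,fx=k,fy=k,interpolation=cv2.INTER_CUBIC)
    def poly(M,z,col,ctr=pan):
        q=(proj(c,np.c_[M@R.T+ctr,np.full(len(M),z)])-[u0,v0]+.5)*k-.5
        cv2.polylines(im,[q.round().astype(np.int32)],True,col,1)
    poly(hs(.034,.042),.028,(0,255,0));poly(hs(.024,.034),.028,(255,255,0))
    a=np.linspace(0,6.28,40);poly(.023*np.c_[np.cos(a),np.sin(a)],.034,(255,0,0),np.array([.5843,.012]))
    for cc in ([-.0225,-.108],):
        poly(hs(.011,.008)+cc,.0515,(255,255,255));poly(hs(.011,.008)+cc,.0215,(255,255,255))
    poly(hs(.065,.11)+[0,-.0435],.02,(0,255,255))
    cv2.imwrite(fn,im)
pl(t,"pics/c1.png",215,145,100,70,8)
pl(s,"pics/c2.png",195,180,100,60,8)
E
python3 fit.py | sed '1,/---/d'
```

```text
tray [ 0.45913177  0.28792671 -0.41699401] [[ 0.00236528  0.00122305]
 [ 0.00079149 -0.00227178]
 [-0.00200007  0.00021997]
 [-0.0011567   0.00082875]]
tray [ 0.45913177  0.28792671 -0.41735546] [[ 0.00746782 -0.01200211]
 [ 0.01395466  0.00280685]
 [-0.00710262  0.01344513]
 [-0.01431987 -0.00424987]]
glue base [[ 0.52110799 -0.22726568  0.023     ]]
```

View pics/c1.png

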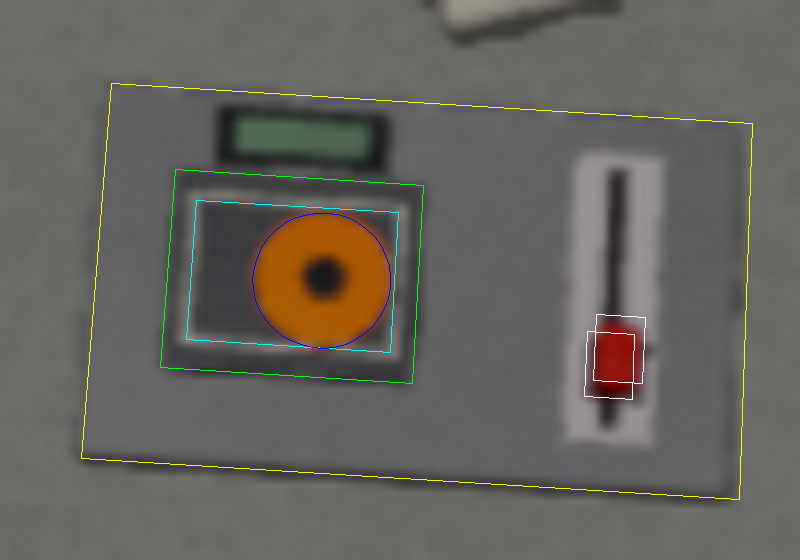

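View pics/c2.png

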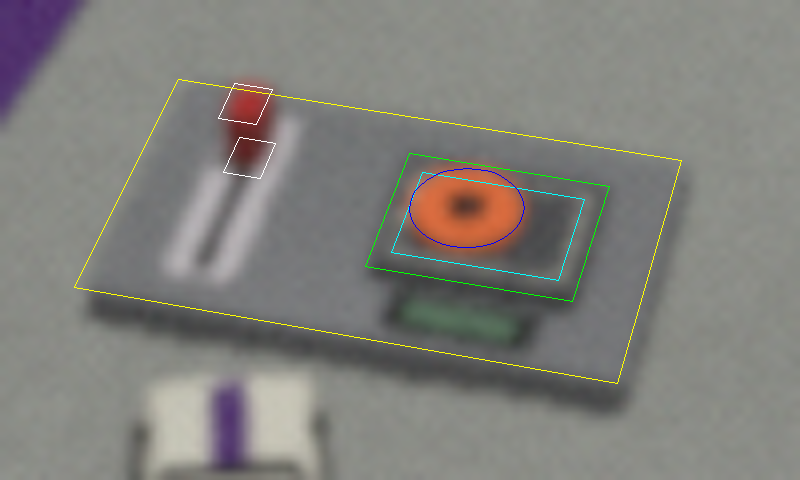

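Emit:
{"name": "step_arm", "arguments": {
  "series": [
    [60,[0,0,0],-1],
    [60,[0,0,0],-1],
    [60,[0,0,0],-1],
    [60,[0,0,0],-1],
    [60,[0,0,0],-1],
    [60,[0,0,0],-1],
    [60,[0,0,0],-1],
    [60,[0,0,0],-1],
    [60,[0,0,0],-1],
    [60,[0,0,0],-1]
  ],
  "force": 40
}}

```text
time_s: 1.1
tool_pos: [0.2144, -0.5825, 0.2233]
tool_rot: [[0.992, -0.13, -0.003], [-0.13, -0.991, 0.014], [-0.005, -0.013, -1.0]]
force: [0.4, 0.3, -0.4]
finger_gap: 0.763
```

```bash
cat > go.py <<'E'
import sys,numpy as np
from rig import monitor
s=monitor.read_state();p=s["tool_pos"];R=s["tool_rot"]
x,y,z,a=[float(v) for v in sys.argv[1:5]]
now=np.degrees(np.arctan2(R[1,0],R[0,0]))
d=np.array([x,y,z])-p
turn=-((a-now+90)%180-90)
print("t",round(s["time_s"],2),"pos",p.round(4),"ang",now.round(2),"gap",round(s["finger_gap"],3),"F",np.round(s["force"],1),"tilt",np.round(R[:2,2],4))
print("tool shift units",(R.T@d/.03).round(3),"turn units",round(turn/6,3),"j",np.round(s["joint_pos"],2))
E
python3 go.py 0.584 0.012 0.23 -4.6
```

```text
t 1.1 pos [ 0.2144 -0.5825  0.2233] ang -7.46 gap 0.763 F [ 0.4  0.3 -0.4] tilt [-0.0031  0.0136]
tool shift units [ 9.6410e+00 -2.1249e+01  1.0000e-02] turn units -0.477 j [-1.35  0.23  1.53 -0.    1.39 -1.21]
```

Emit:
{"name": "step_arm", "arguments": {
  "series": [
    [60,[0.44,-0.97,0],-0.48],
    [60,[0.44,-0.97,0],0],
    [60,[0.44,-0.97,0],0],
    [60,[0.44,-0.97,0],0],
    [60,[0.44,-0.97,0],0],
    [60,[0.44,-0.97,0],0],
    [60,[0.44,-0.97,0],0],
    [60,[0.44,-0.97,0],0],
    [60,[0.44,-0.97,0],0],
    [60,[0.44,-0.97,0],0]
  ]
}}

```text
time_s: 2.1
tool_pos: [0.3708, -0.2933, 0.2214]
tool_rot: [[0.997, -0.082, -0.007], [-0.082, -0.996, 0.021], [-0.009, -0.021, -1.0]]
force: [0.3, -0.1, 0.4]
finger_gap: 0.769
```

```bash
python3 go.py 0.584 0.012 0.2 -4.6
```

```text
t 2.1 pos [ 0.3708 -0.2933  0.2214] ang -4.69 gap 0.769 F [ 0.3 -0.1  0.4] tilt [-0.0072  0.0213]
tool shift units [  6.257 -10.706   0.879] turn units -0.014 j [-0.84 -0.13  1.91  0.01  1.38 -0.76]
```

Emit:
{"name": "step_arm", "arguments": {
  "series": [
    [60,[0.57,-0.97,0],0],
    [60,[0.57,-0.97,0],0],
    [60,[0.57,-0.97,0],0],
    [60,[0.57,-0.97,0],0],
    [60,[0.57,-0.97,0],0],
    [60,[0.57,-0.97,0],0],
    [60,[0.57,-0.97,0],0],
    [60,[0.57,-0.97,0],0],
    [60,[0.57,-0.97,0],0],
    [60,[0.57,-0.97,0],0]
  ]
}}

```text
time_s: 3.1
tool_pos: [0.5686, -0.0031, 0.2224]
tool_rot: [[0.997, -0.082, -0.012], [-0.082, -0.996, 0.023], [-0.014, -0.022, -1.0]]
force: [-0.5, -0.4, 0.4]
finger_gap: 0.768
```

```bash
python3 go.py 0.584 0.012 0.1 -4.6
```

```text
t 3.1 pos [ 0.5686 -0.0031  0.2224] ang -4.71 gap 0.768 F [-0.5 -0.4  0.4] tilt [-0.0123  0.023 ]
tool shift units [ 0.527 -0.453  4.082] turn units -0.019 j [-0.16  0.1   1.68  0.02  1.38 -0.08]
```

Emit:
{"name": "step_arm", "arguments": {
  "series": [
    [75,[0.26,-0.23,0.8],0],
    [75,[0.26,-0.23,0.8],0],
    [75,[0,0,0.8],0],
    [75,[0,0,0.8],0],
    [75,[0,0,0.8],0],
    [75,[0,0,0],0],
    [75,[0,0,0],0]
  ]
}}

```text
time_s: 3.8
tool_pos: [0.5856, 0.0188, 0.0969]
tool_rot: [[0.997, -0.075, -0.014], [-0.075, -0.997, 0.024], [-0.016, -0.023, -1.0]]
force: [0.0, 0.2, -0.1]
finger_gap: 0.707
```

```bash
python3 go.py 0.584 0.012 0.05 -4.6
python3 - <<'E'
from h import *
from rig import eyes
c=eyes.read_camera("scene");crop(c,195,100,110,140,5,"pics/d1.png")
c=eyes.read_camera("top");crop(c,215,120,100,100,6,"pics/d2.png")
E
```

```text
t 3.8 pos [0.5856 0.0188 0.0969] ang -4.28 gap 0.707 F [ 0.   0.2 -0.1] tilt [-0.0141  0.0242]
tool shift units [-0.011  0.267  1.558] turn units 0.053 j [-0.12  0.27  1.73  0.02  1.16 -0.05]
```

View pics/d1.png

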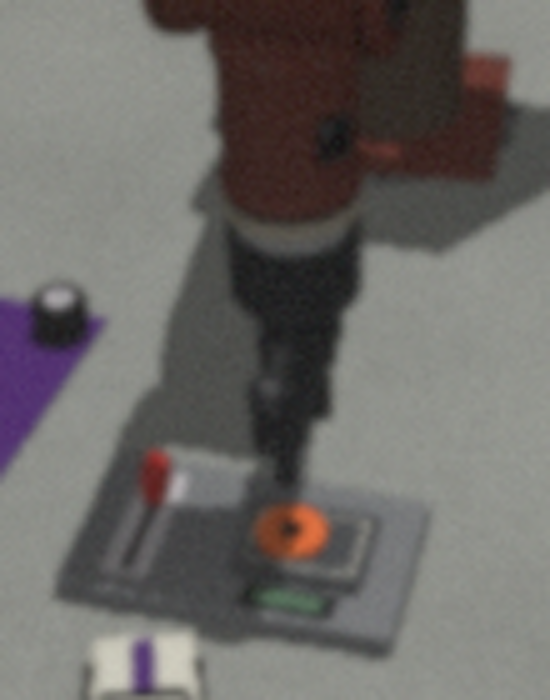

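Emit:
{"name": "step_arm", "arguments": {
  "series": [
    [75,[0,0.13,0.6],0],
    [75,[0,0.13,0.6],0],
    [75,[0,0,0],0],
    [75,[0,0,0],0]
  ]
}}

```text
time_s: 4.3
tool_pos: [0.5901, 0.0108, 0.0682]
tool_rot: [[0.997, -0.075, -0.001], [-0.075, -0.997, 0.023], [-0.003, -0.023, -1.0]]
force: [0.6, -0.2, 0.7]
finger_gap: 0.708
```

```bash
python3 go.py 0.584 0.012 0.0275 -4.6
```

```text
t 4.3 pos [0.5901 0.0108 0.0682] ang -4.32 gap 0.708 F [ 0.6 -0.2  0.7] tilt [-0.0012  0.0228]
tool shift units [-0.201  0.005  1.359] turn units 0.047 j [-0.13  0.31  1.75  0.03  1.09 -0.06]
```

Emit:
{"name": "step_arm", "arguments": {
  "series": [
    [75,[-0.1,0,0.5],0],
    [75,[-0.1,0,0.4],0],
    [75,[0,0,0.25],0],
    [75,[0,0,0],0]
  ]
}}

```text
time_s: 4.7
tool_pos: [0.5857, 0.0122, 0.0344]
tool_rot: [[0.997, -0.075, 0.004], [-0.075, -0.997, 0.022], [0.002, -0.022, -1.0]]
force: [0.3, 0.2, -0.5]
finger_gap: 0.709
```

```bash
python3 go.py 0.584 0.012 0.0275 -4.6
```

```text
t 4.7 pos [0.5857 0.0122 0.0344] ang -4.3 gap 0.709 F [ 0.3  0.2 -0.5] tilt [0.0037 0.0222]
tool shift units [-0.055  0.016  0.23 ] turn units 0.05 j [-0.13  0.34  1.77  0.03  1.02 -0.07]
```

Emit:
{"name": "step_arm", "arguments": {
  "series": [
    [75,[-0.05,0,0.25],0],
    [75,[0,0,0],0]
  ]
}}

```text
time_s: 4.9
tool_pos: [0.5838, 0.0127, 0.0259]
tool_rot: [[0.997, -0.075, 0.003], [-0.075, -0.997, 0.022], [0.001, -0.023, -1.0]]
force: [-0.3, -0.0, 0.3]
finger_gap: 0.707
```

```bash
python3 go.py 0.584 0.012 0.0272 -4.6;python3 - <<'E'
from h import *
from rig import eyes
c=eyes.read_camera("scene");crop(c,215,160,90,70,8,"pics/d3.png")
E
```

```text
t 4.9 pos [0.5838 0.0127 0.0259] ang -4.29 gap 0.707 F [-0.3 -0.   0.3] tilt [0.003  0.0224]
tool shift units [ 0.008  0.021 -0.042] turn units 0.051 j [-0.13  0.35  1.78  0.03  1.01 -0.07]
```

View pics/d3.png

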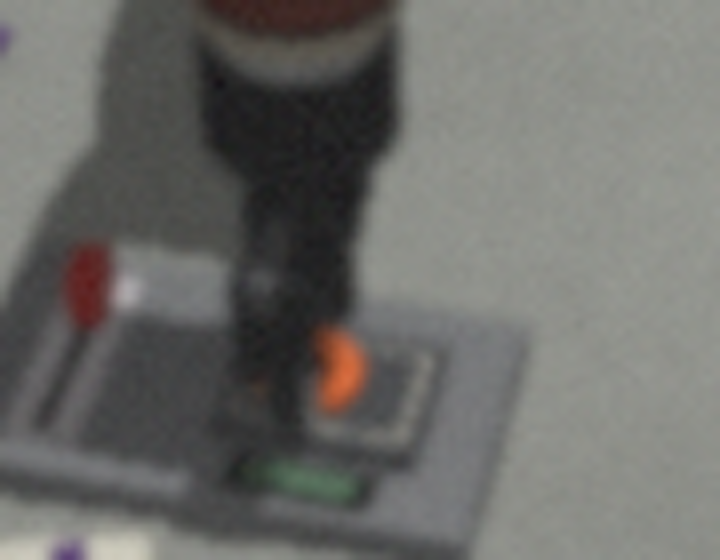

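Emit:
{"name": "step_arm", "arguments": {
  "series": [
    [75,[0,0,-0.05],0],
    [100,[0,0,0],0],
    [130,[0,0,0],0],
    [150,[0,0,0],0],
    [150,[0,0,0],0],
    [150,[0,0,0],0]
  ],
  "force": 30
}}

```text
time_s: 5.55
tool_pos: [0.5862, 0.0123, 0.0301]
tool_rot: [[0.997, -0.075, 0.008], [-0.075, -0.997, 0.022], [0.006, -0.022, -1.0]]
force: [-0.3, -0.2, 0.2]
finger_gap: 0.505
```

```bash
python3 go.py 0.584 0.012 0.15 -4.6
```

```text
t 5.55 pos [0.5862 0.0123 0.0301] ang -4.3 gap 0.505 F [-0.3 -0.2  0.2] tilt [0.0075 0.0218]
tool shift units [-0.048 -0.074 -3.995] turn units 0.05 j [-0.13  0.35  1.78  0.03  1.01 -0.07]
```

Emit:
{"name": "step_arm", "arguments": {
  "series": [
    [100,[0,0,0],0],
    [100,[0,0,0.1],0],
    [100,[0,0,0],0]
  ],
  "force": 30
}}

```text
time_s: 5.85
tool_pos: [0.5861, 0.0124, 0.0268]
tool_rot: [[0.997, -0.075, 0.007], [-0.075, -0.997, 0.022], [0.006, -0.022, -1.0]]
force: [-0.1, -0.6, -0.3]
finger_gap: 0.606
```

```bash
python3 go.py 0.584 0.012 0.0268 -4.6
```

```text
t 5.85 pos [0.5861 0.0124 0.0268] ang -4.3 gap 0.606 F [-0.1 -0.6 -0.3] tilt [0.0074 0.0218]
tool shift units [-0.068  0.018 -0.   ] turn units 0.05 j [-0.13  0.35  1.78  0.03  1.   -0.07]
```

Emit:
{"name": "step_arm", "arguments": {
  "series": [
    [125,[0,0,0],0],
    [150,[0,0,0],0],
    [150,[0,0,0],0],
    [150,[0,0,0],0]
  ],
  "force": 40
}}

```text
time_s: 6.25
tool_pos: [0.5864, 0.0123, 0.0274]
tool_rot: [[0.997, -0.075, 0.008], [-0.075, -0.997, 0.022], [0.006, -0.022, -1.0]]
force: [-0.8, -0.1, 1.0]
finger_gap: 0.509
```

```bash
python3 go.py 0.584 0.012 0.08 -4.6
```

```text
t 6.25 pos [0.5864 0.0123 0.0274] ang -4.29 gap 0.509 F [-0.8 -0.1  1. ] tilt [0.0077 0.0217]
tool shift units [-0.068 -0.022 -1.754] turn units 0.051 j [-0.13  0.35  1.78  0.03  1.   -0.07]
```

Emit:
{"name": "step_arm", "arguments": {
  "series": [
    [150,[0,0,-0.3],0],
    [150,[0,0,-0.6],0],
    [150,[0,0,-0.8],0],
    [150,[0,0,0],0]
  ]
}}

```text
time_s: 6.65
tool_pos: [0.5851, 0.0113, 0.0801]
tool_rot: [[0.997, -0.075, 0.005], [-0.075, -0.997, 0.022], [0.004, -0.022, -1.0]]
force: [1.0, -0.1, -0.4]
finger_gap: 0.508
```

```bash
python3 go.py 0.459 0.288 0.08 -4.6;python3 - <<'E'
from h import *
from rig import eyes
c=eyes.read_camera("scene");crop(c,215,160,90,70,8,"pics/d4.png")
E
```

```text
t 6.65 pos [0.5851 0.0113 0.0801] ang -4.29 gap 0.508 F [ 1.  -0.1 -0.4] tilt [0.0053 0.022 ]
tool shift units [-4.883 -8.882  0.183] turn units 0.051 j [-0.13  0.28  1.76  0.03  1.1  -0.06]
```

View pics/d4.png

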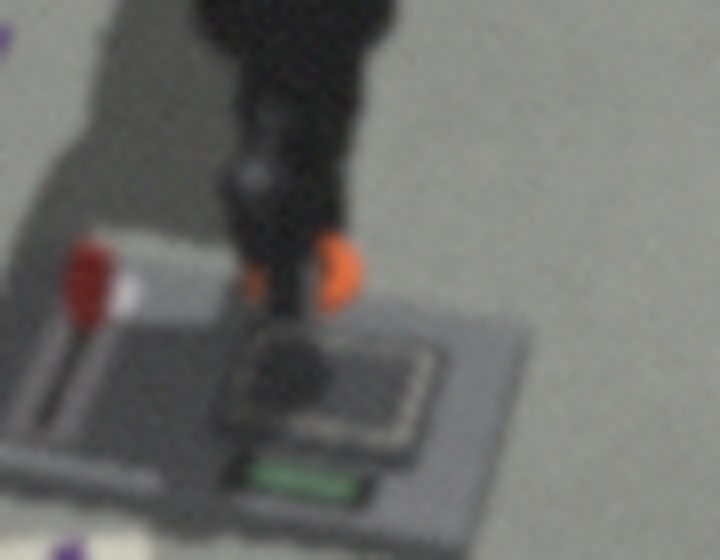

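The disc is lifted with the jaws, at about (310,270) in the crop. Next it goes to the tray.

Emit:
{"name": "step_arm", "arguments": {
  "series": [
    [150,[-0.48,-0.88,0],0],
    [150,[-0.48,-0.88,0],0],
    [150,[-0.48,-0.88,0],0],
    [150,[-0.48,-0.88,0],0],
    [150,[-0.48,-0.88,0],0],
    [150,[-0.48,-0.88,0],0],
    [150,[-0.48,-0.88,0],0],
    [150,[-0.48,-0.88,0],0],
    [150,[-0.48,-0.88,0],0],
    [150,[-0.3,-0.6,0],0]
  ]
}}

```text
time_s: 7.7
tool_pos: [0.4553, 0.2821, 0.0743]
tool_rot: [[0.997, -0.082, -0.009], [-0.082, -0.996, 0.019], [-0.01, -0.018, -1.0]]
force: [1.3, -0.1, -0.1]
finger_gap: 0.51
```

```bash
python3 go.py 0.459 0.288 0.04 -4.6
```

```text
t 7.7 pos [0.4553 0.2821 0.0743] ang -4.68 gap 0.51 F [ 1.3 -0.1 -0.1] tilt [-0.0089  0.0191]
tool shift units [ 0.118 -0.186  1.145] turn units -0.013 j [0.39 0.18 1.89 0.02 1.07 0.46]
```

Emit:
{"name": "step_arm", "arguments": {
  "series": [
    [150,[0,0,0.3],0],
    [150,[0.1,0,0.6],0],
    [150,[0,0,0.3],0],
    [150,[0,0,0],0]
  ]
}}

```text
time_s: 8.1
tool_pos: [0.4547, 0.2828, 0.0331]
tool_rot: [[0.997, -0.077, -0.013], [-0.077, -0.997, 0.017], [-0.015, -0.016, -1.0]]
force: [-0.6, -0.3, 0.3]
finger_gap: 0.507
```

```bash
python3 go.py 0.459 0.288 0.004 -4.6;python3 - <<'E'
from h import *
from rig import eyes
c=eyes.read_camera("scene");crop(c,295,130,100,90,8,"pics/d5.png")
E
```

```text
t 8.1 pos [0.4547 0.2828 0.0331] ang -4.42 gap 0.507 F [-0.6 -0.3  0.3] tilt [-0.0133  0.0169]
tool shift units [ 0.144 -0.168  0.97 ] turn units 0.031 j [0.4  0.25 1.9  0.02 1.   0.46]
```

View pics/d5.png

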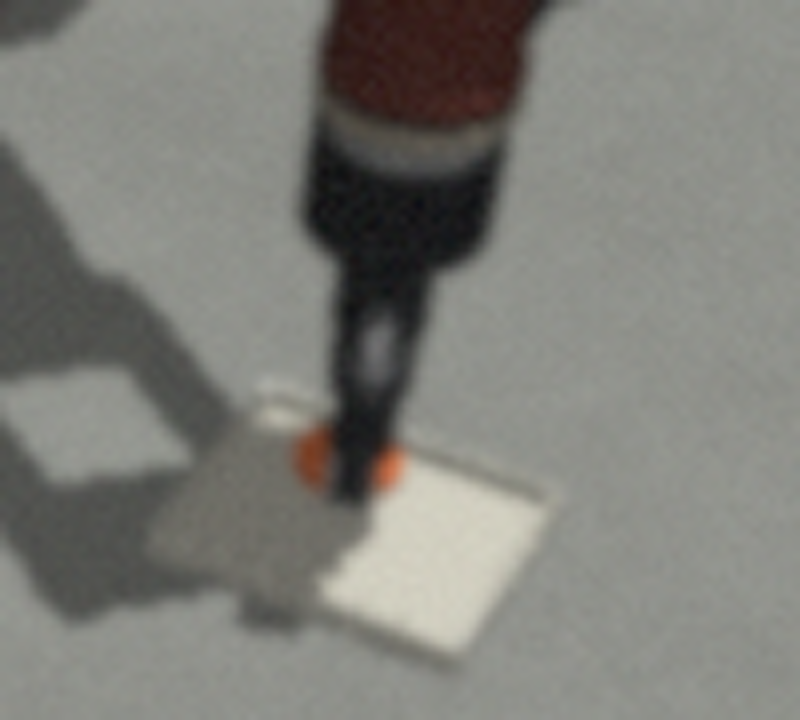

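The disc is over the tray. Lowering it now.

Emit:
{"name": "step_arm", "arguments": {
  "series": [
    [150,[0.15,-0.16,0.35],0],
    [150,[0,0,0.35],0],
    [150,[0,0,0.15],0],
    [150,[0,0,0],0],
    [150,[0,0,0],0]
  ]
}}

```text
time_s: 8.65
tool_pos: [0.4609, 0.2858, 0.008]
tool_rot: [[0.997, -0.08, -0.012], [-0.08, -0.997, 0.017], [-0.013, -0.016, -1.0]]
force: [0.5, -0.4, -0.4]
finger_gap: 0.509
```

```bash
python3 go.py 0.459 0.288 0.004 -4.6
```

```text
t 8.65 pos [0.4609 0.2858 0.008 ] ang -4.59 gap 0.509 F [ 0.5 -0.4 -0.4] tilt [-0.012   0.0169]
tool shift units [-0.068 -0.065  0.136] turn units 0.002 j [0.4  0.3  1.89 0.02 0.95 0.46]
```

Emit:
{"name": "step_arm", "arguments": {
  "series": [
    [150,[0,0,0.08],0],
    [150,[0,0,0.02],0],
    [150,[0,0,0],0]
  ]
}}

```text
time_s: 8.95
tool_pos: [0.4615, 0.286, 0.0059]
tool_rot: [[0.997, -0.08, -0.01], [-0.08, -0.997, 0.018], [-0.012, -0.017, -1.0]]
force: [0.2, -0.6, -0.3]
finger_gap: 0.512
```

```bash
python3 go.py 0.459 0.288 0.004 -4.6
```

```text
t 8.95 pos [0.4615 0.286  0.0059] ang -4.59 gap 0.512 F [ 0.2 -0.6 -0.3] tilt [-0.0105  0.0176]
tool shift units [-0.088 -0.058  0.066] turn units 0.001 j [0.4  0.31 1.89 0.02 0.95 0.46]
```

Emit:
{"name": "step_arm", "arguments": {
  "series": [
    [150,[0,0,0.08],0],
    [150,[0,0,0],0]
  ]
}}

```text
time_s: 9.15
tool_pos: [0.4619, 0.2863, 0.0039]
tool_rot: [[0.997, -0.08, -0.009], [-0.08, -0.997, 0.018], [-0.011, -0.017, -1.0]]
force: [-0.8, 0.2, 0.2]
finger_gap: 0.507
```

```bash
python3 go.py 0.459 0.288 0.004 -4.6
```

```text
t 9.15 pos [0.4619 0.2863 0.0039] ang -4.58 gap 0.507 F [-0.8  0.2  0.2] tilt [-0.0093  0.018 ]
tool shift units [-0.102 -0.048 -0.001] turn units 0.003 j [0.4  0.31 1.89 0.03 0.94 0.46]
```

Emit:
{"name": "step_arm", "arguments": {
  "series": [
    [150,[0,0,0.04],0],
    [150,[0,0,0],0]
  ]
}}

```text
time_s: 9.35
tool_pos: [0.4622, 0.2865, 0.0038]
tool_rot: [[0.997, -0.08, -0.009], [-0.08, -0.997, 0.018], [-0.01, -0.017, -1.0]]
force: [-0.7, 0.7, 0.1]
finger_gap: 0.504
```

Emit:
{"name": "step_arm", "arguments": {
  "series": [
    [120,[0,0,0],0],
    [105,[0,0,0],0],
    [95,[0,0,0],0],
    [90,[0,0,0],0],
    [90,[0,0,-0.4],0],
    [90,[0,0,-0.8],0],
    [90,[0,0,-0.9],0],
    [90,[0,0,-0.9],0]
  ]
}}

```text
time_s: 10.15
tool_pos: [0.4592, 0.2833, 0.0932]
tool_rot: [[0.997, -0.08, -0.019], [-0.08, -0.997, 0.014], [-0.02, -0.012, -1.0]]
force: [0.7, 0.7, -0.7]
finger_gap: 0.645
```

```bash
python3 go.py 0.4412 -0.2901 0.12 -15.2;python3 - <<'E'
from h import *
from rig import eyes
c=eyes.read_camera("scene");crop(c,295,130,100,90,8,"pics/d6.png")
E
```

```text
t 10.15 pos [0.4592 0.2833 0.0932] ang -4.57 gap 0.645 F [ 0.7  0.7 -0.7] tilt [-0.0187  0.014 ]
tool shift units [ 0.907 19.086 -1.151] turn units 1.772 j [0.39 0.17 1.86 0.02 1.12 0.46]
```

View pics/d6.png

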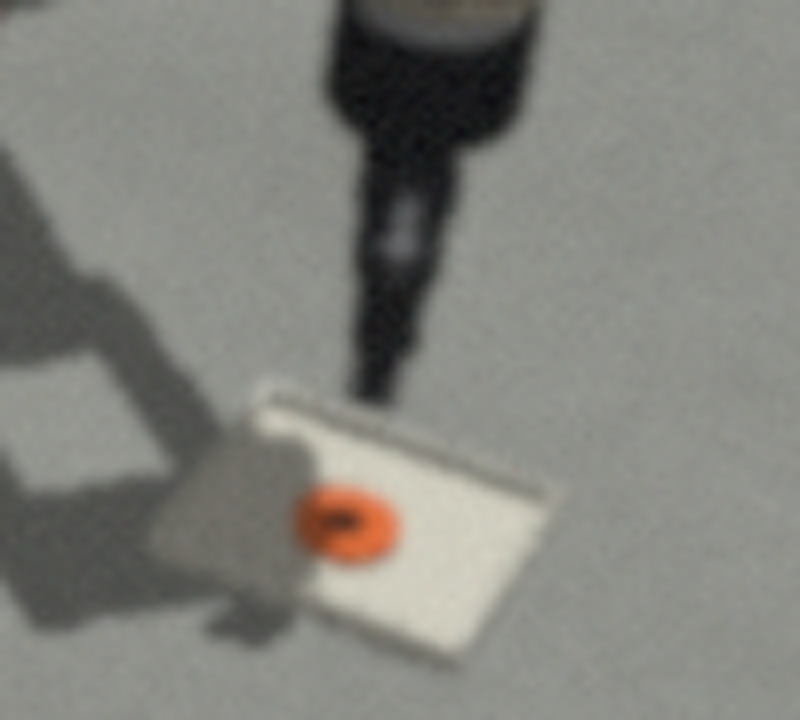

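Disc lies flat in the tray, at about (347,525) in the crop, released. Now the plate.

Emit:
{"name": "step_arm", "arguments": {
  "series": [
    [90,[0,0.4,-1],0],
    [90,[0,0.97,-0.9],0],
    [90,[0.05,0.97,0],0],
    [90,[0.05,0.97,0],0],
    [90,[0.05,0.97,0],0],
    [90,[0.05,0.97,0],0],
    [90,[0.05,0.97,0],0],
    [90,[0.05,0.97,0],0],
    [90,[0.05,0.97,0],0],
    [90,[0.05,0.97,0],0]
  ]
}}

```text
time_s: 11.2
tool_pos: [0.4574, 0.0038, 0.1653]
tool_rot: [[0.997, -0.072, 0.008], [-0.072, -0.997, 0.02], [0.007, -0.02, -1.0]]
force: [0.4, -0.6, -0.7]
finger_gap: 0.648
```

Emit:
{"name": "step_arm", "arguments": {
  "series": [
    [90,[0.05,0.97,0],0],
    [90,[0.05,0.97,0],0],
    [90,[0.05,0.97,0],0],
    [90,[0.05,0.97,0],0],
    [90,[0.05,0.97,0],0],
    [90,[0.05,0.97,0],0],
    [90,[0.05,0.97,0],0],
    [90,[0.05,0.97,0],0],
    [90,[0,0.5,0],0],
    [90,[0,0,0],0]
  ]
}}

```text
time_s: 12.2
tool_pos: [0.4509, -0.2585, 0.169]
tool_rot: [[0.997, -0.076, 0.019], [-0.077, -0.997, 0.014], [0.018, -0.016, -1.0]]
force: [-0.3, -0.9, -0.2]
finger_gap: 0.648
```

```bash
python3 go.py 0.4412 -0.2901 0.08 -15.2
```

```text
t 12.2 pos [ 0.4509 -0.2585  0.169 ] ang -4.4 gap 0.648 F [-0.3 -0.9 -0.2] tilt [0.0187 0.0141]
tool shift units [-0.295  1.121  2.946] turn units 1.801 j [-0.69  0.02  1.87  0.02  1.25 -0.62]
```

Emit:
{"name": "step_arm", "arguments": {
  "series": [
    [115,[-0.15,0.55,0.3],0.9],
    [115,[-0.15,0.55,0.6],0.9],
    [115,[0,0,0.8],0],
    [115,[0,0,0.8],0],
    [115,[0,0,0],0]
  ]
}}

```text
time_s: 12.7
tool_pos: [0.4409, -0.2853, 0.0939]
tool_rot: [[0.963, -0.268, 0.022], [-0.268, -0.963, 0.015], [0.017, -0.02, -1.0]]
force: [-0.5, 0.5, -0.3]
finger_gap: 0.549
```

```bash
python3 go.py 0.4412 -0.2901 0.06 -15.2
```

```text
t 12.7 pos [ 0.4409 -0.2853  0.0939] ang -15.55 gap 0.549 F [-0.5  0.5 -0.3] tilt [0.0221 0.0148]
tool shift units [0.032 0.174 1.128] turn units -0.058 j [-0.74  0.12  1.91  0.03  1.1  -0.48]
```

Emit:
{"name": "step_arm", "arguments": {
  "series": [
    [115,[0,0.17,0.5],0],
    [115,[0,0,0.8],0],
    [115,[0,0,0.7],0],
    [115,[0,0,0.3],0],
    [115,[0,0,0],0]
  ]
}}

```text
time_s: 13.2
tool_pos: [0.4445, -0.2889, 0.0261]
tool_rot: [[0.964, -0.264, 0.027], [-0.264, -0.964, 0.011], [0.023, -0.018, -1.0]]
force: [0.0, -0.0, 0.4]
finger_gap: 0.55
```

```bash
python3 go.py 0.4412 -0.2901 0.0038 -15.2;python3 - <<'E'
from h import *
from rig import eyes
c=eyes.read_camera("scene");crop(c,130,110,100,90,8,"pics/e1.png")
E
```

```text
t 13.2 pos [ 0.4445 -0.2889  0.0261] ang -15.31 gap 0.55 F [ 0.  -0.   0.4] tilt [0.0271 0.0112]
tool shift units [-0.113  0.081  0.74 ] turn units -0.019 j [-0.74  0.23  1.93  0.03  0.96 -0.49]
```

View pics/e1.png

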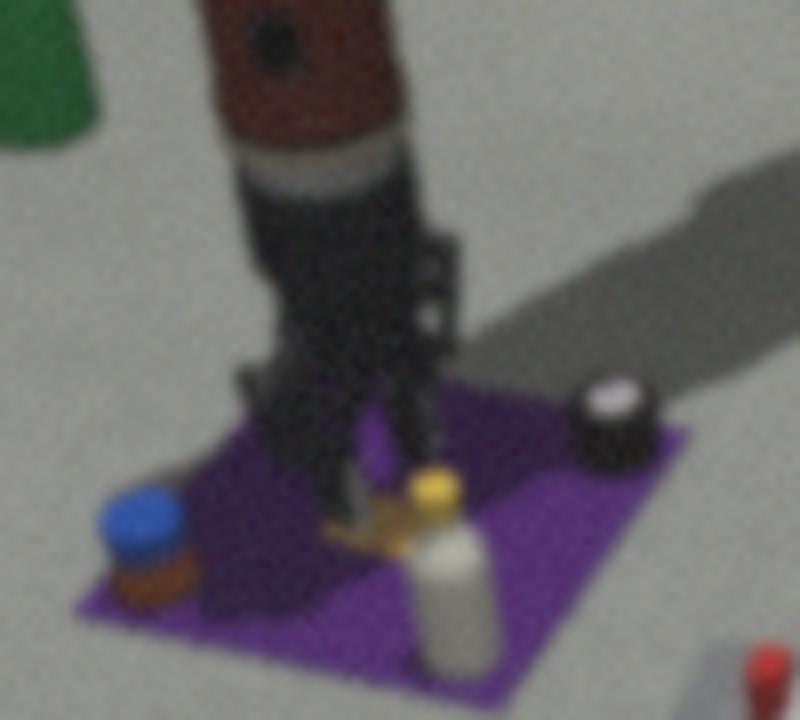

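Emit:
{"name": "step_arm", "arguments": {
  "series": [
    [115,[-0.1,0.08,0.4],0],
    [115,[0,0,0.25],0],
    [115,[0,0,0],0],
    [115,[0,0,0],0]
  ]
}}

```text
time_s: 13.65
tool_pos: [0.4434, -0.2923, 0.0086]
tool_rot: [[0.964, -0.263, 0.032], [-0.264, -0.965, 0.007], [0.029, -0.015, -0.999]]
force: [0.2, -1.0, 0.3]
finger_gap: 0.553
```

```bash
python3 go.py 0.4412 -0.2901 0.0038 -15.2
```

```text
t 13.65 pos [ 0.4434 -0.2923  0.0086] ang -15.3 gap 0.553 F [ 0.2 -1.   0.3] tilt [0.0315 0.0071]
tool shift units [-0.096 -0.05   0.158] turn units -0.017 j [-0.75  0.26  1.94  0.03  0.92 -0.5 ]
```

Emit:
{"name": "step_arm", "arguments": {
  "series": [
    [115,[-0.08,-0.05,0.14],0],
    [115,[0,0,0.02],0],
    [115,[0,0,0],0]
  ]
}}

```text
time_s: 13.95
tool_pos: [0.4419, -0.2905, 0.0041]
tool_rot: [[0.964, -0.264, 0.032], [-0.264, -0.965, 0.006], [0.03, -0.015, -0.999]]
force: [0.7, -0.8, -0.4]
finger_gap: 0.55
```

```bash
python3 go.py 0.4412 -0.2901 0.0038 -15.2
```

```text
t 13.95 pos [ 0.4419 -0.2905  0.0041] ang -15.31 gap 0.55 F [ 0.7 -0.8 -0.4] tilt [0.0324 0.0063]
tool shift units [-0.027 -0.006  0.008] turn units -0.018 j [-0.75  0.27  1.95  0.03  0.91 -0.5 ]
```

Emit:
{"name": "step_arm", "arguments": {
  "series": [
    [140,[0,0,0],0],
    [160,[0,0,0],0],
    [190,[0,0,0],0],
    [190,[0,0,0],0],
    [190,[0,0,0],0]
  ],
  "force": 60
}}

```text
time_s: 14.45
tool_pos: [0.4421, -0.2907, 0.0047]
tool_rot: [[0.964, -0.263, 0.033], [-0.264, -0.965, 0.006], [0.03, -0.014, -0.999]]
force: [-0.8, -0.2, -0.0]
finger_gap: 0.336
```

```bash
python3 go.py 0.4412 -0.2901 0.0038 -15.2
```

```text
t 14.45 pos [ 0.4421 -0.2907  0.0047] ang -15.3 gap 0.336 F [-0.8 -0.2 -0. ] tilt [0.0328 0.0058]
tool shift units [-0.036 -0.01   0.03 ] turn units -0.016 j [-0.75  0.27  1.95  0.03  0.91 -0.5 ]
```

Emit:
{"name": "step_arm", "arguments": {
  "series": [
    [190,[0,0,-0.3],0],
    [190,[0,0,-0.7],0],
    [190,[0,0,-1],0],
    [190,[0,0,-1],0],
    [190,[0,0,-1],0],
    [190,[0,0,-1],0],
    [190,[0,0,0],0]
  ]
}}

```text
time_s: 15.15
tool_pos: [0.436, -0.2906, 0.1616]
tool_rot: [[0.964, -0.263, 0.031], [-0.264, -0.965, 0.008], [0.028, -0.016, -0.999]]
force: [1.8, -1.2, -1.4]
finger_gap: 0.338
```

```bash
python3 go.py 0.588 0.0225 0.15 -4.6;python3 - <<'E'
from h import *
from rig import eyes
c=eyes.read_camera("scene");crop(c,130,90,100,100,7,"pics/e2.png")
E
```

```text
t 15.15 pos [ 0.436  -0.2906  0.1616] ang -15.3 gap 0.338 F [ 1.8 -1.2 -1.4] tilt [0.0308 0.0078]
tool shift units [  2.122 -11.395   0.625] turn units -1.783 j [-0.76  0.02  1.88  0.03  1.22 -0.5 ]
```

View pics/e2.png

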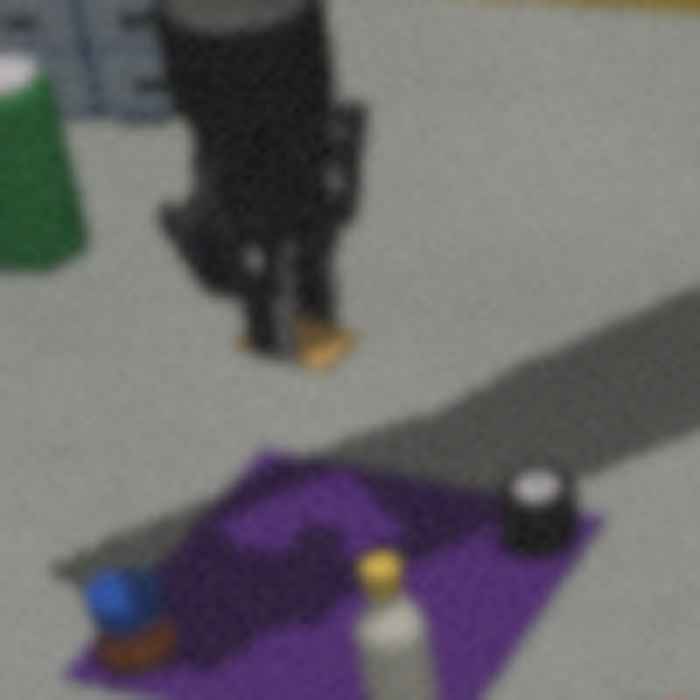

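The plate is lifted, held level at about (300,345). Moving to the pan.

Emit:
{"name": "step_arm", "arguments": {
  "series": [
    [190,[0.18,-0.5,0],0],
    [190,[0.18,-0.9,0],0],
    [190,[0.18,-0.97,0],0],
    [190,[0.18,-0.97,0],0],
    [190,[0.18,-0.97,0],0],
    [190,[0.18,-0.97,0],0],
    [190,[0.18,-0.97,0],0],
    [190,[0.18,-0.97,0],0],
    [190,[0.18,-0.97,0],0],
    [190,[0.18,-0.97,0],0]
  ]
}}

```text
time_s: 16.2
tool_pos: [0.5545, -0.0294, 0.1513]
tool_rot: [[0.963, -0.271, 0.008], [-0.271, -0.962, 0.017], [0.003, -0.019, -1.0]]
force: [-0.0, -1.2, -1.4]
finger_gap: 0.344
```

Emit:
{"name": "step_arm", "arguments": {
  "series": [
    [190,[0.18,-0.97,0],-0.9],
    [190,[0.1,-0.6,0],-0.9],
    [190,[0,0,0],0]
  ]
}}

```text
time_s: 16.5
tool_pos: [0.572, 0.0201, 0.147]
tool_rot: [[0.997, -0.076, 0.001], [-0.076, -0.997, 0.019], [-0.001, -0.019, -1.0]]
force: [-0.6, -0.6, -0.9]
finger_gap: 0.337
```

```bash
python3 go.py 0.588 0.0225 0.08 -4.6
```

```text
t 16.5 pos [0.572  0.0201 0.147 ] ang -4.33 gap 0.337 F [-0.6 -0.6 -0.9] tilt [0.0005 0.0193]
tool shift units [ 0.527 -0.077  2.235] turn units 0.044 j [-0.11  0.17  1.75  0.02  1.22 -0.05]
```

Emit:
{"name": "step_arm", "arguments": {
  "series": [
    [190,[0.25,0,0.6],0],
    [190,[0.25,0,0.7],0],
    [190,[0,0,0.6],0],
    [190,[0,0,0.2],0],
    [190,[0,0,0],0]
  ]
}}

```text
time_s: 17.0
tool_pos: [0.5829, 0.0184, 0.077]
tool_rot: [[0.996, -0.084, -0.008], [-0.083, -0.996, 0.019], [-0.01, -0.018, -1.0]]
force: [-0.5, -0.0, -0.7]
finger_gap: 0.342
```

```bash
python3 go.py 0.588 0.0225 0.0305 -4.6;python3 - <<'E'
from h import *
from rig import eyes
c=eyes.read_camera("scene");crop(c,205,150,90,80,8,"pics/e3.png")
E
```

```text
t 17.0 pos [0.5829 0.0184 0.077 ] ang -4.78 gap 0.342 F [-0.5 -0.  -0.7] tilt [-0.008   0.0186]
tool shift units [ 0.171 -0.123  1.549] turn units -0.03 j [-0.11  0.29  1.76  0.02  1.11 -0.04]
```

View pics/e3.png

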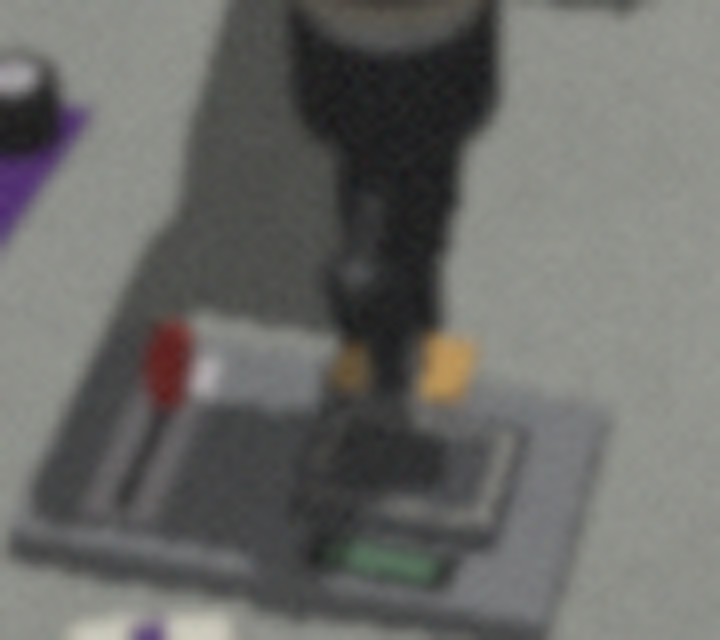

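Emit:
{"name": "step_arm", "arguments": {
  "series": [
    [190,[0.16,-0.12,0.5],0],
    [190,[0,0,0.5],0],
    [190,[0,0,0.2],0],
    [190,[0,0,0],0],
    [190,[0,0,0],0]
  ]
}}

```text
time_s: 17.55
tool_pos: [0.5894, 0.0207, 0.0433]
tool_rot: [[0.996, -0.086, -0.003], [-0.086, -0.996, 0.018], [-0.005, -0.017, -1.0]]
force: [-0.2, -0.7, -0.6]
finger_gap: 0.342
```

```bash
python3 go.py 0.588 0.0225 0.0300 -4.6
```

```text
t 17.55 pos [0.5894 0.0207 0.0433] ang -4.93 gap 0.342 F [-0.2 -0.7 -0.6] tilt [-0.0035  0.0176]
tool shift units [-0.051 -0.048  0.446] turn units -0.055 j [-0.11  0.34  1.75  0.02  1.05 -0.03]
```

Emit:
{"name": "step_arm", "arguments": {
  "series": [
    [190,[-0.05,-0.05,0.25],-0.05],
    [190,[0,0,0.1],0],
    [190,[0,0,0],0],
    [190,[0,0,0],0]
  ]
}}

```text
time_s: 17.95
tool_pos: [0.5888, 0.0225, 0.0336]
tool_rot: [[0.997, -0.08, -0.001], [-0.08, -0.997, 0.017], [-0.002, -0.017, -1.0]]
force: [-0.1, 0.7, -1.3]
finger_gap: 0.337
```

```bash
python3 go.py 0.588 0.0225 0.0300 -4.6;python3 - <<'E'
from h import *
from rig import eyes
c=eyes.read_camera("scene");crop(c,205,150,90,80,8,"pics/e4.png")
c=eyes.read_camera("top");crop(c,205,140,110,80,7,"pics/e5.png")
E
```

```text
t 17.95 pos [0.5888 0.0225 0.0336] ang -4.6 gap 0.337 F [-0.1  0.7 -1.3] tilt [-0.0011  0.0174]
tool shift units [-0.027  0.004  0.121] turn units -0.0 j [-0.11  0.36  1.76  0.02  1.03 -0.04]
```

View pics/e4.png

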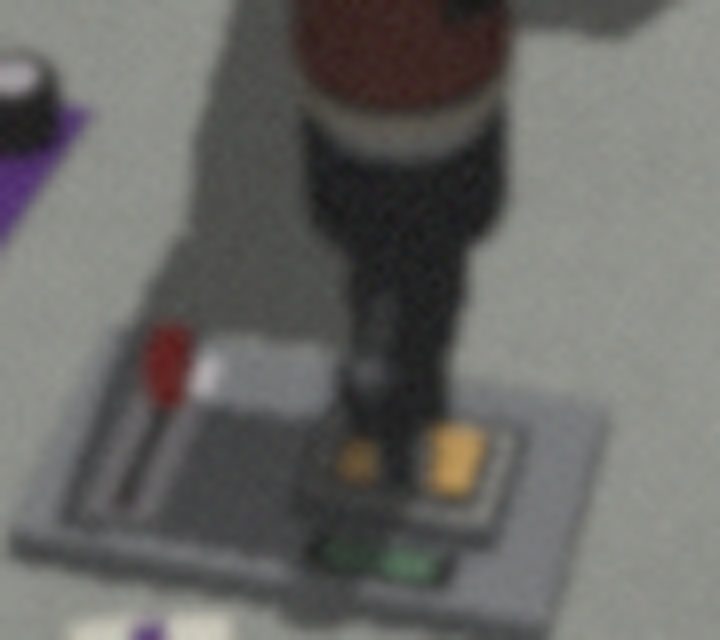

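View pics/e5.png

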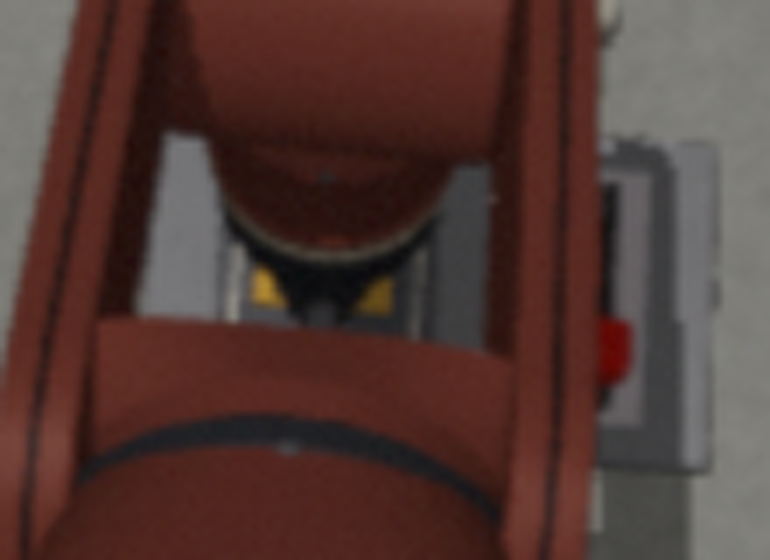

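The plate is centred in the outline: in the top crop it spans 253–393, and the outline spans about 235–420. Lowering the last few mm.

Emit:
{"name": "step_arm", "arguments": {
  "series": [
    [190,[0,0,0.1],0],
    [190,[0,0,0.03],0],
    [190,[0,0,0],0]
  ]
}}

```text
time_s: 18.35
tool_pos: [0.5893, 0.0225, 0.0302]
tool_rot: [[0.997, -0.08, -0.0], [-0.08, -0.997, 0.017], [-0.002, -0.017, -1.0]]
force: [-1.1, 0.5, 0.1]
finger_gap: 0.34
```

```bash
python3 go.py 0.588 0.0225 0.0297 -4.6
```

```text
t 18.35 pos [0.5893 0.0225 0.0302] ang -4.6 gap 0.34 F [-1.1  0.5  0.1] tilt [-0.0003  0.0173]
tool shift units [-0.042  0.005  0.016] turn units -0.0 j [-0.11  0.36  1.76  0.02  1.02 -0.04]
```

Emit:
{"name": "step_arm", "arguments": {
  "series": [
    [190,[0,0,0.04],0],
    [190,[0,0,0],0]
  ]
}}

```text
time_s: 18.55
tool_pos: [0.5896, 0.0225, 0.0303]
tool_rot: [[0.997, -0.08, -0.0], [-0.08, -0.997, 0.017], [-0.001, -0.017, -1.0]]
force: [0.2, 0.5, -0.6]
finger_gap: 0.335
```

```bash
python3 go.py 0.588 0.0225 0.0297 -4.6
```

```text
t 18.55 pos [0.5896 0.0225 0.0303] ang -4.59 gap 0.335 F [ 0.2  0.5 -0.6] tilt [-0.0001  0.0171]
tool shift units [-0.052  0.004  0.021] turn units 0.001 j [-0.11  0.36  1.76  0.02  1.02 -0.04]
```

Emit:
{"name": "step_arm", "arguments": {
  "series": [
    [190,[0,0,0.05],0],
    [190,[0,0,0.02],0]
  ]
}}

```text
time_s: 18.75
tool_pos: [0.5899, 0.0225, 0.03]
tool_rot: [[0.997, -0.08, 0.0], [-0.08, -0.997, 0.017], [-0.001, -0.017, -1.0]]
force: [-5.3, -0.3, 6.6]
finger_gap: 0.341
```

Contact (about 7 N). Releasing.

Emit:
{"name": "step_arm", "arguments": {
  "series": [
    [165,[0,0,0],0],
    [150,[0,0,0],0],
    [140,[0,0,0],0],
    [130,[0,0,0],0],
    [130,[0,0,-0.3],0],
    [130,[0,0,-0.6],0],
    [130,[0,0,-0.9],0],
    [130,[0,0,-0.9],0],
    [130,[0,0,0],0]
  ]
}}

```text
time_s: 19.65
tool_pos: [0.5895, 0.021, 0.1141]
tool_rot: [[0.997, -0.08, -0.001], [-0.08, -0.997, 0.017], [-0.002, -0.017, -1.0]]
force: [0.8, 0.6, 0.7]
finger_gap: 0.492
```

```bash
python3 go.py 0.52 -0.084 0.12 -4.6;python3 - <<'E'
from h import *
from rig import eyes
c=eyes.read_camera("scene");crop(c,205,150,90,80,8,"pics/e6.png")
E
```

```text
t 19.65 pos [0.5895 0.021  0.1141] ang -4.59 gap 0.492 F [0.8 0.6 0.7] tilt [-0.0011  0.0172]
tool shift units [-2.031  3.672 -0.254] turn units 0.002 j [-0.11  0.25  1.72  0.02  1.17 -0.03]
```

View pics/e6.png

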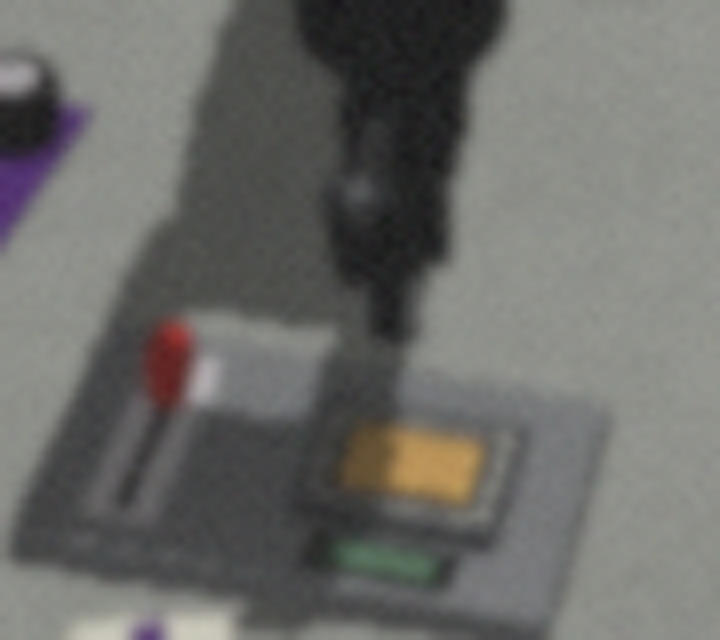

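The plate lies flat and released, inside the outline. Next, the slide.

Emit:
{"name": "step_arm", "arguments": {
  "series": [
    [190,[-0.4,0.6,0],0],
    [255,[-0.5,0.8,0],0],
    [255,[-0.5,0.8,0],0],
    [255,[-0.5,0.8,0],0],
    [255,[-0.3,0.6,0],0],
    [255,[0,0,0],0],
    [255,[0,0,0],0]
  ]
}}

```text
time_s: 20.4
tool_pos: [0.5078, -0.0825, 0.1053]
tool_rot: [[0.997, -0.079, -0.011], [-0.079, -0.997, 0.02], [-0.012, -0.019, -1.0]]
force: [-0.2, -0.1, 0.1]
finger_gap: 0.002
```

```bash
python3 go.py 0.514 -0.081 0.032 -4.6
```

```text
t 20.4 pos [ 0.5078 -0.0825  0.1053] ang -4.51 gap 0.002 F [-0.2 -0.1  0.1] tilt [-0.0109  0.0202]
tool shift units [ 0.234 -0.02   2.443] turn units 0.014 j [-0.32  0.1   1.91  0.02  1.15 -0.25]
```

Emit:
{"name": "step_arm", "arguments": {
  "series": [
    [255,[0,0,0.7],0],
    [255,[0,0,0.7],0],
    [255,[0,0,0.6],0],
    [255,[0,0,0.2],0],
    [255,[0,0,0],0]
  ]
}}

```text
time_s: 20.9
tool_pos: [0.5094, -0.0775, 0.0368]
tool_rot: [[0.997, -0.076, -0.01], [-0.076, -0.997, 0.021], [-0.011, -0.02, -1.0]]
force: [0.4, 0.4, 0.7]
finger_gap: -0.003
```

```bash
python3 go.py 0.514 -0.081 0.032 -4.6;python3 - <<'E'
from h import *
from rig import eyes
c=eyes.read_camera("scene");crop(c,205,150,90,80,8,"pics/f1.png")
c=eyes.read_camera("top");crop(c,215,145,110,80,7,"pics/f2.png")
E
```

```text
t 20.9 pos [ 0.5094 -0.0775  0.0368] ang -4.35 gap -0.003 F [0.4 0.4 0.7] tilt [-0.0098  0.0212]
tool shift units [0.165 0.107 0.156] turn units 0.041 j [-0.32  0.2   1.94  0.02  1.01 -0.25]
```

View pics/f1.png

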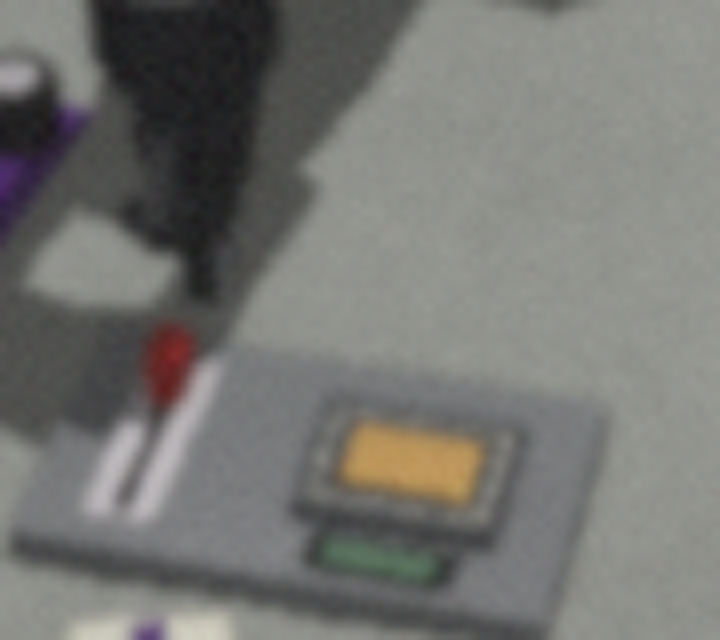

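View pics/f2.png

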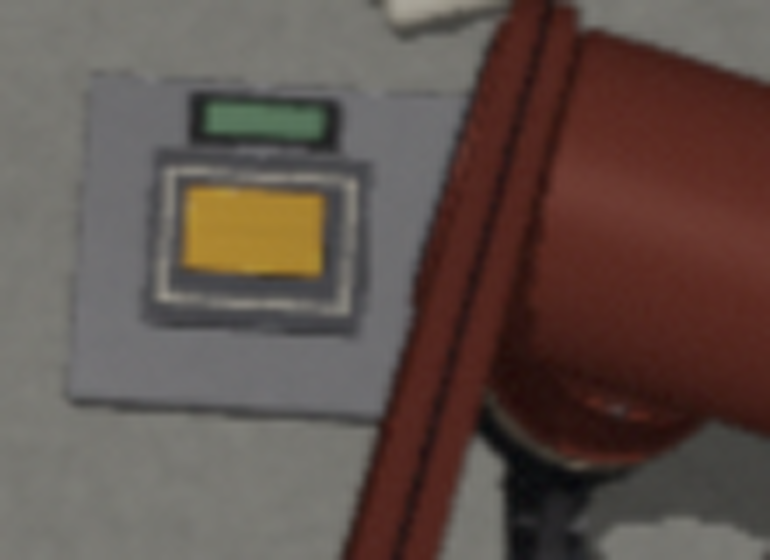

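Run:
```python
from h import *
from rig import eyes
c=eyes.read_camera("top");pickle.dump(c,open("top1.pkl","wb"));crop(c,233,163,38,32,20,"pics/f3.png")
c=eyes.read_camera("scene");pickle.dump(c,open("scene1.pkl","wb"));crop(c,240,195,34,28,22,"pics/f4.png")
```

```text
(no output)
```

View pics/f3.png

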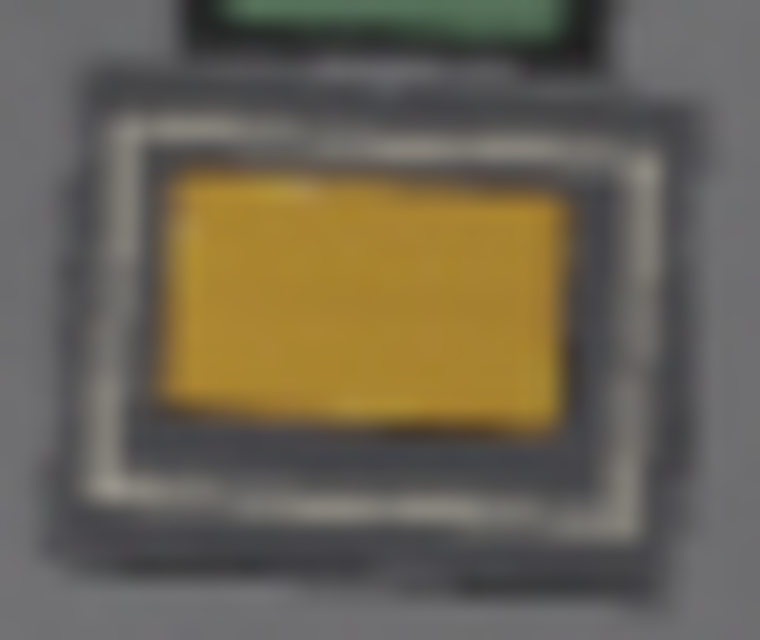

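View pics/f4.png

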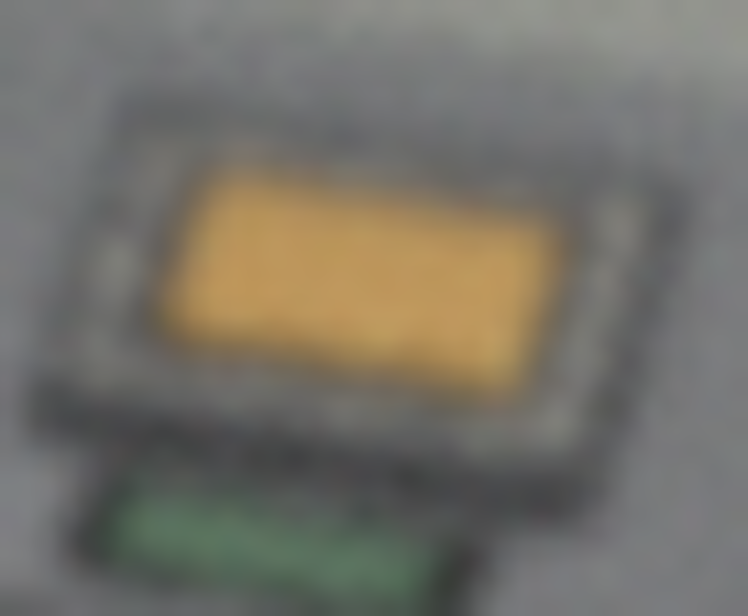

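The plate sits inside the outline with dark gaps on every side in both views, about 3–4 mm or more. Now the push.

Emit:
{"name": "step_arm", "arguments": {
  "series": [
    [255,[0.1,0.1,0.12],0],
    [255,[0.4,0,0],0],
    [255,[0.4,0,0],0],
    [255,[0.4,0,0],0],
    [255,[0.4,0,0],0]
  ]
}}

```text
time_s: 21.6
tool_pos: [0.5596, -0.0857, 0.0363]
tool_rot: [[0.997, -0.077, -0.013], [-0.076, -0.997, 0.021], [-0.015, -0.02, -1.0]]
force: [-9.9, 1.3, 7.3]
finger_gap: -0.001
```

```bash
python3 go.py 0.576 -0.087 0.032 -4.6;python3 - <<'E'
from h import *
from rig import eyes
c=eyes.read_camera("scene");crop(c,205,150,90,80,8,"pics/f5.png")
E
```

```text
t 21.6 pos [ 0.5596 -0.0857  0.0363] ang -4.38 gap -0.001 F [-9.9  1.3  7.3] tilt [-0.0133  0.021 ]
tool shift units [0.551 0.004 0.136] turn units 0.037 j [-0.3   0.32  1.81  0.02  1.04 -0.23]
```

View pics/f5.png

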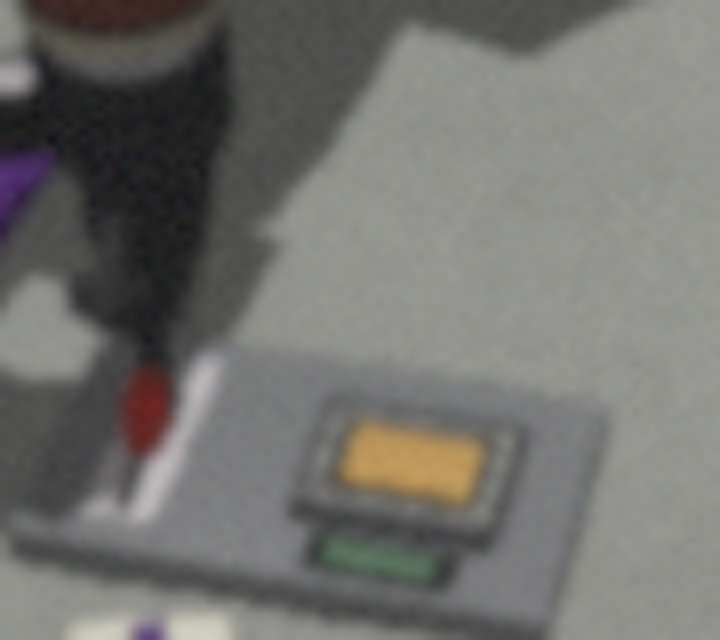

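The slide is about halfway. I'll continue gently.

Emit:
{"name": "step_arm", "arguments": {
  "series": [
    [255,[0.3,0,0],0],
    [255,[0.25,0,0],0],
    [255,[0.2,0,0],0]
  ]
}}

```text
time_s: 21.95
tool_pos: [0.5749, -0.0868, 0.0357]
tool_rot: [[0.996, -0.076, -0.035], [-0.075, -0.997, 0.025], [-0.036, -0.022, -0.999]]
force: [-31.8, 2.6, 27.5]
finger_gap: -0.003
```

```bash
python3 go.py 0.576 -0.087 0.032 -4.6
```

```text
t 21.95 pos [ 0.5749 -0.0868  0.0357] ang -4.32 gap -0.003 F [-31.8   2.6  27.5] tilt [-0.0346  0.0247]
tool shift units [0.04  0.007 0.121] turn units 0.046 j [-0.29  0.36  1.75  0.02  1.07 -0.23]
```

Run:
```python
from h import *
from rig import eyes,monitor
c=eyes.read_camera("scene");k=8
th=np.radians(-4.6);R=np.array([[np.cos(th),-np.sin(th)],[np.sin(th),np.cos(th)]])
im=cv2.resize(c["pixels"][150:230,205:295],None,fx=k,fy=k,interpolation=cv2.INTER_CUBIC)
for z in(.0515,.0215):
  M=np.array([[.0335,-.1],[.0335,-.116],[.0115,-.116],[.0115,-.1]])@R.T+[.588,.0225]
  q=(proj(c,np.c_[M,np.full(4,z)])-[205,150]+.5)*k-.5
  cv2.polylines(im,[q.round().astype(np.int32)],True,(255,255,255),1)
cv2.imwrite("pics/f6.png",im);print(monitor.read_state()["force"])
```

```text
[-23.82351731   1.43545748  19.72708084]
```

View pics/f6.png

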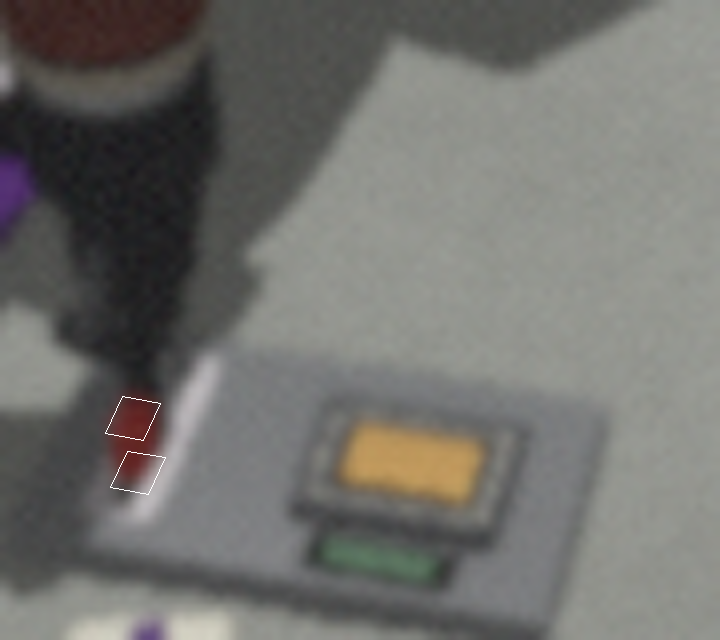

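Emit:
{"name": "step_arm", "arguments": {
  "series": [
    [255,[0.15,0,0],0],
    [255,[0.1,0,0],0]
  ]
}}

```text
time_s: 22.2
tool_pos: [0.574, -0.0868, 0.0363]
tool_rot: [[0.996, -0.076, -0.056], [-0.074, -0.997, 0.028], [-0.058, -0.024, -0.998]]
force: [-12.7, 2.0, 9.9]
finger_gap: -0.002
```

Emit:
{"name": "step_arm", "arguments": {
  "series": [
    [255,[0.35,0,0],0]
  ]
}}

```text
time_s: 22.3
tool_pos: [0.5752, -0.0868, 0.036]
tool_rot: [[0.994, -0.075, -0.078], [-0.073, -0.997, 0.031], [-0.08, -0.025, -0.996]]
force: [-54.1, 2.8, 46.8]
finger_gap: -0.003
```

```bash
python3 go.py 0.576 -0.087 0.032 -4.6
```

```text
t 22.3 pos [ 0.5752 -0.0868  0.036 ] ang -4.18 gap -0.003 F [-54.1   2.8  46.8] tilt [-0.0783  0.0307]
tool shift units [0.038 0.009 0.132] turn units 0.069 j [-0.29  0.39  1.71  0.01  1.12 -0.22]
```

54 N with no further advance, so it's at the end stop. Letting go by lifting.

Emit:
{"name": "step_arm", "arguments": {
  "series": [
    [255,[-0.25,0,-1],0],
    [255,[-0.1,0,-1],0],
    [255,[-0.3,0,-1],0],
    [255,[-1,0,-0.5],0],
    [255,[-1,0,-0.5],0],
    [255,[-1,0,0],0],
    [255,[0,0,0],0]
  ]
}}

```text
time_s: 23.0
tool_pos: [0.471, -0.0844, 0.1703]
tool_rot: [[0.993, -0.077, -0.085], [-0.074, -0.997, 0.031], [-0.087, -0.024, -0.996]]
force: [-0.0, -0.7, 0.2]
finger_gap: 0.003
```

```bash
python3 go.py 0.45 -0.087 0.1 -4.6
python3 - <<'E'
from h import *
from rig import eyes
c=eyes.read_camera("scene");cv2.imwrite("pics/g0.png",c["pixels"]);crop(c,205,150,90,80,8,"pics/g1.png")
c=eyes.read_camera("top");crop(c,100,70,320,230,2.5,"pics/g2.png")
E
```

```text
t 23.0 pos [ 0.471  -0.0844  0.1703] ang -4.27 gap 0.003 F [-0.  -0.7  0.2] tilt [-0.0851  0.0307]
tool shift units [-0.485  0.196  2.392] turn units 0.055 j [-0.34 -0.01  1.89  0.    1.35 -0.27]
```

View pics/g1.png

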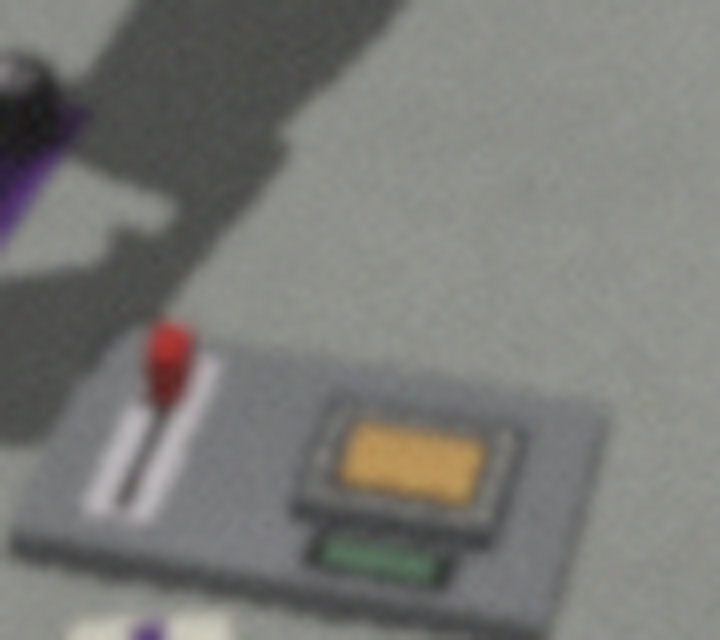

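View pics/g2.png

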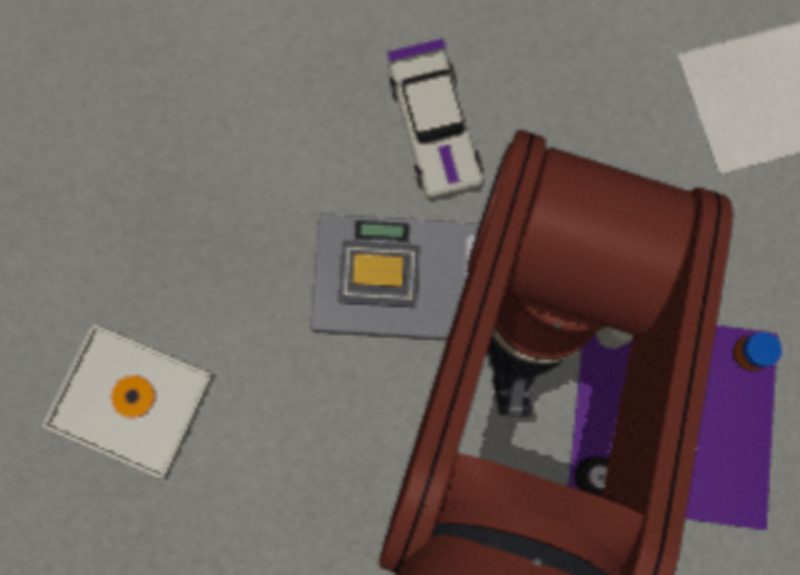

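View pics/g0.png

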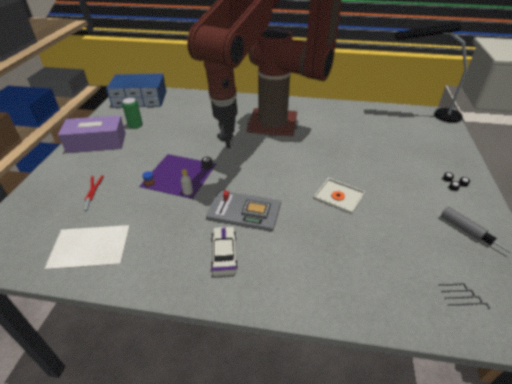

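```bash
python3 -c "
from rig import ticket
print(ticket.sign_off())"
```

```text
the job is handed in; nothing more can be done
None
```

I cleared the orange disc into the tray, laid the brass plate on the pan and logged the weight with the red slide, then handed the job in at about 23 s.

- **Disc:** it lies flat and released near the tray's middle in both views.
- **Plate:** it lies flat inside the white outline, turned about 2° from it. It sits nearer the display side, where I judge the gap by eye at 3–4 mm. I released it after feeling about 7 N of contact.
- **Slide:** I pushed until a 54 N reading brought almost no further travel, which I took as the end stop. After I lifted off, it stood at its home position in the last picture.
- **Bystanders:** the glue bottle, jar, tyre and model car look unmoved. I compared them only by eye.

**Force and tilt:** the 54 N push was through the closed fingertips, with an upward reading of about 47 N at the same moment, so roughly 70 N at the wrist against the 120 N limit. The tool's tilt drifted by about 1–2° during the job, and by about 5° while pushing the slide, with no visible effect on the placements.

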